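# Load the heel-block drilling guide from the parts bin

## Task

Pick the long plain block out of the parts bin and lay it flat on the open bed of the drilling guide, lengthwise in front of the mouth, and let go of it. Then take the push stick by its upright grip and, with the stick and not the fingers, push the block along the channel until it is fully home against the stop; draw the stick back out and set it down upright on the bench, off the guide. Leave the other two blocks in the bin and do not shift the other things on the bench.

Things in the scene. Friction and masses are not known exactly. Their poses are not given: they have to be found in the camera images.
- bin: wooden bin fixed to the bench, 120 x 238 mm, three compartments along its y (middles -78, 0, +78 mm, 74 mm wide inside), one block in each, which varies. Origin on the bench under its middle. Floor climbs by 0.26 rad toward +x (back), 26 mm above the bench in the middle. Above the floor: front lip (-x) 20 mm, dividers and ends 26, back wall 36
- long_block: the block to load: plain light wood, 60 x 20 x 18 mm (x, y, z), 20 g; origin at the centre of its underside, x along its length, z up out of its top. Lies loose in one compartment, its length along the slope, so pitched by 0.26 rad as the floor is, about 25 mm free on either side
- short_block: same wood, 36 x 20 x 18 mm, origin at the centre of its underside; stays in the bin
- stepped_block: same wood, 60 x 20 mm, 18 mm high over a 28 mm length and only 9 mm over the rest, origin at the centre of its underside; stays in the bin
- guide: drilling guide fixed to the bench, wooden cheeks on a grey base 245 x 90 x 12 mm, x = -110 to +135 mm in its frame. Origin at bench height below the channel's mouth, x along the channel from open loading bed (x < -8) to stop (face at x = 120). Floor 12 mm above the bench. Cheeks 23 mm high: flared, 52 mm apart at x = -6 to 24 mm at x = 30, then parallel to the stop
- guide_bed (a point): point on the surface of the loading bed, 55 mm before the mouth (guide x = -55 mm), on the channel's centre line: where the middle of the long block's underside should be laid
- guide_home (a point): point on the channel floor where the middle of the long block's underside is when fully home against the stop (guide x = +90 mm). Two fixed steel straps bridge the channel 23 mm above its floor, at guide x = 47 to 61 and 79 to 101 mm; the second carries a drill bush that reaches 52 mm above the bench
- push_stick: loose wooden push stick, 110 g, on the bench: foot 56 x 44 x 8 mm (x, y, z), upright grip 36 x 20 mm (x, y) to 68 mm above its underside, bar 18 mm wide, 14 mm high along x to 120 mm from the origin. Origin at the centre of the foot's underside, below the grip; x toward the pushing tip, z up. Grasp the grip across its 20 mm (y)
- push_stick_tip (a point): middle of the pushing end face of the stick, 120 mm along its x from the origin and 7 mm above its underside
- bone_folder: flat pale bone folder 150 x 23 x 4 mm lying on the bench, a bystander; origin at the centre of its underside
- heel_lift: D-shaped tan heel lift 55 x 58 x 8 mm lying on the bench, a bystander; origin at the centre of its underside
- cobblers_wax: dark irregular lump of wax 36 x 47 x 25 mm on the bench, a bystander; origin at the centre of its underside
- eyelet_press: green lever press bolted to the bench, not used here but an obstacle: base 237 x 164 mm, origin at the middle of its foot; its lever slants up toward the robot and ends in a ball about 110 mm nearer the robot (world -x) than the origin, 350 mm above the bench. Keep the arm and hand clear of it

How it is judged (in metres and radians):
On the way, in this order (a step that is already met when the one before it is completed fails the run):
1. the long block lies flat and released on the loading bed, lengthwise before the mouth (x of long_block in the frame of guide between -0.09 and -0.022 m and y of long_block in the frame of guide between -0.018 and 0.018 m and z of long_block in the frame of guide between 0.008 and 0.017 m and angle between long_block's own z axis and vertical below 0.12 rad and angle between the x axis of long_block and the x axis of guide, either way round below 0.35 rad and contact force between the fingers and long_block below 0.05 N), for 0.2 s.
2. the long block is fully home against the stop, pushed by the stick (x of long_block in the frame of guide between 0.0855 and 0.0935 m and y of long_block in the frame of guide between -0.005 and 0.005 m and z of long_block in the frame of guide between 0.008 and 0.016 m and angle between long_block's own z axis and vertical below 0.1 rad and angle between the x axis of long_block and the x axis of guide, either way round below 0.1 rad and contact force between push_stick and long_block above 0.05 N), for 0.05 s.
At the end, for the whole second after the job is handed in: long block flat in the channel within 4.5 mm of fully home, square within 0.1 rad; push stick released and upright (0.1 rad) on the bench (within 6 mm), not touching the guide; both other blocks, bone folder, heel lift and wax within 40 mm of their starts (x of long_block in the frame of guide between 0.0855 and 0.0935 m and y of long_block in the frame of guide between -0.005 and 0.005 m and z of long_block in the frame of guide between 0.008 and 0.016 m and angle between each of long_block, push_stick's own z axis and vertical below 0.1 rad and angle between the x axis of long_block and the x axis of guide, either way round below 0.1 rad and linear speed of each of long_block, push_stick below 0.02 m/s and height (world z) of push_stick between -0.004 and 0.006 m and contact force between push_stick and guide below 0.05 N and distance of each of short_block, stepped_block, bone_folder, heel_lift, cobblers_wax from where it was at the start of the episode below 0.04 m).
It fails at once if the fingers touch the long block once its middle has passed the mouth of the guide (x of long_block in the frame of guide above 0 m and contact force between the fingers and long_block above 0.5 N).
It fails at once if the short or the stepped block is moved more than 40 mm from where it lay (distance of any of short_block, stepped_block from where it was at the start of the episode above 0.04 m).
It fails at once if the bone folder, heel lift or lump of wax is moved more than 40 mm (distance of any of bone_folder, heel_lift, cobblers_wax from where it was at the start of the episode above 0.04 m).
It also fails if it takes over 72 s, if anything falls off the work surface, if the arm or the gripper's body presses on something with over 40 N, if the wrist force passes 120 N, or if a joint passes its speed limit or range.

## Robot

A 7-joint arm with a two-finger parallel gripper is mounted at the origin on a cart in front of the work surface, level with it; the furniture and walls round the work are solid. World frame = base frame: x ahead of the robot, y to its left, z up, the work surface at z = 0. Lengths are in mm, angles in rad, forces in N, time in s.
With the tool pointing down it reaches from about 400 to 925 mm from the base axis. Payload 5.6 kg.
Tool frame: the origin (TCP) lies at the very end of the fingers, on their centre line; the grasp point (between the pads) lies 19 mm behind it; z points along the fingers, y is the line along which they close (so a half turn about z gives the same grasp; the last joint's range is limited). The gripper opens to 85 mm and grips with 20 to 120 N. Pads are 22 mm wide; open, the fingers measure 114 mm over their backs; the gripper's body (76 mm by 85 mm) begins 54 mm behind the grasp point. The pads swing forward as they close: fully open they stand 13 mm farther back than shut.
Start: joints at [-1.389, 0.468, -0.012, 1.603, 0.006, 1.071, -0.056], TCP at [144.935, 633.643, 196.89] pointing down, gripper open.
Joint ranges: [-2.53, 2.53], [-0.31, 2.02], [-1.57, 1.55], [0.28, 2.44], [-1.29, 4.43], [0.15, 1.84], [-2.92, 2.92]. Speed limits (rad/s): [2.57, 2.57, 3.14, 3.14, 3.14, 3.14, 3.14].

## Interface

Orientations are given as a 3x3 rotation matrix whose columns are the frame's x, y, z axes.
In Python, from bench import * gives the robot as it stands. The module is installed in compiled form; this text tells all that it offers.
- The arm moves only by the tool send_rows, never from a script. Its argument "rows" is a list of rows, each a list of 6 numbers: the shift along the tool's x, y, z in m, then the turn, a rotation vector about the tool's x, y, z in degrees. A call has 1 to 10 rows; each row shifts and turns the commanded pose from where the row before left it, along the tool's axes as they then stand; what a row does not reach is not made up. A row lasts 1/12 s, in which the tool goes at most 41.7 mm and 7.16 degrees, less where a joint would pass 70% of its speed; a pose out of reach is approached as far as the arm can. A call with a gripper value outside its range is refused whole. "jaw" is the finger opening in m, from 0 to 0.0854, set as the call begins (left out, the last holds). The fingers move at their own pace and stop on an object; "grip_force" is the grip in N (left out, the last holds). Time passes only in rows, so rows that do not move let the fingers close. It gives the time, the measured TCP pose, the force, the opening and the grip force at its end, in the units of the state.
- observe(): the state, without advancing time (a new reading comes with each control period).
- camera(name): name is "side" or "top"; returns a dict with "pixels" (384x512x3 uint8, red, green, blue), "mtx" (3x3 intrinsics, pixels), "position" and "attitude" of the camera in the world. Camera axes: x right, y down, z forward; pixel columns grow to the right and rows downward; lengths in mm; the calibration is good to about 2 mm. A picture is of the moment at which its call begins. There is no depth.
- close_job(): hands the job in; it is judged then, once.
Trained networks look in the newest picture that a camera, given by its name, has taken for a name from the list of things; names that differ only in an ending like _2 or _b are one class to them, and where a whole thing is asked for, a point or a joint stands for the part that bears it (a point fixed in the world has none). Each returns a list of dicts, best first, with "p" (0 to 1); they miss things now and then, are a little off and sometimes report something else, mostly with a low value. They report only what shows in the picture. A call takes as long as a camera call.
- look_for(query, camera): "rect" ([centre column, centre row, width, height] in pixels, round what is visible of it).
- cut_out(query, camera): "pixels" (384x512 bool, what is visible of it) and "rect" ([centre column, centre row, width, height] in pixels, round what is visible of it).
The state is a dict: "time": time; "joints": joint angles; "joint_vel": joint speeds; "tau": joint torques, N m; "tcp_pos": TCP position; "tcp_rot": TCP orientation; "force": force on the tool from outside, world axes, zero at the start; "wrist_torque": the same for the moment, N m; "width": finger opening in mm; "grip_force": force on a finger pad.
Only numpy, scipy, OpenCV 4.12 (cv2) and the standard library are available. Lean on these libraries where they do the work, as an engineer would, in place of code of your own. Each camera call takes 0.05 s, during which the arm holds its last target. There are 200 camera calls.

## Working session

There is one attempt and no reset: what is moved stays moved. The work goes in short steps, Python scripts to look and compute and a tool call to move; the robot and the scene stay as the last step left them, time stands still between calls to the robot, and variables do not carry over. Pictures are saved under pics/ and viewed, at most 10 in all, crops included, and the job is handed in when it is done.

Besides the shell and the picture viewer there is one more tool, called as name([rows], argument=value, ...), one row to a line, values as JSON. send_rows: Moves the arm, as the interface text tells. Its arguments: {"type":"object","properties":{"rows":{"type":"array","items":{"type":"array","items":{"type":"number"}}},"jaw":{"type":"number"},"grip_force":{"type":"number"}},"required":["rows"]}

```bash
mkdir -p pics; cat > h.py <<'E'
from bench import *
import numpy as np, cv2
def proj(cam,P):
    P=np.atleast_2d(P).astype(float); R=np.array(cam["attitude"]); 
    q=(P-np.array(cam["position"]))@R; q=q/q[:,2:]
    return (q@np.array(cam["mtx"]).T)[:,:2]
def ray(cam,uv,z):
    d=np.array(cam["attitude"])@np.linalg.inv(cam["mtx"])@np.array([uv[0],uv[1],1.])
    p=np.array(cam["position"]); return p+d*(z-p[2])/d[2]
E
python3 - <<'E'
from h import *
ims=[]
for c in ["top","side"]:
    k=camera(c); print(c,np.round(k["position"]),np.round(k["attitude"],3).tolist(),np.round(k["mtx"],1).tolist())
    cv2.imwrite(f"pics/{c}0.png",cv2.resize(k["pixels"][:,:,::-1],(800,600),interpolation=cv2.INTER_CUBIC))
    for q in ["bin","long_block","short_block","stepped_block","guide","push_stick","bone_folder","heel_lift","cobblers_wax","eyelet_press"]:
        r=look_for(q,c)
        print(q,[(np.round(x["rect"]).tolist(),round(x["p"],2)) for x in r[:3]])
s=observe();print(s["time"],np.round(s["tcp_rot"],3).tolist(),s["tcp_pos"],s["width"])
E
```

```text
top [ 477.  178. 1089.] [[-0.023, -0.997, 0.075], [-1.0, 0.025, 0.018], [-0.019, -0.075, -0.997]] [[462.1, 0.0, 254.6], [0.0, 462.1, 187.3], [0.0, 0.0, 1.0]]
bin [([166.0, 207.0, 114.0, 98.0], 0.69)]
long_block [([205.0, 196.0, 18.0, 25.0], 0.5)]
short_block [([150.0, 233.0, 11.0, 18.0], 0.65), ([360.0, 232.0, 113.0, 59.0], 0.64)]
stepped_block [([175.0, 217.0, 17.0, 22.0], 0.48), ([360.0, 232.0, 117.0, 56.0], 0.48)]
guide [([359.0, 232.0, 114.0, 56.0], 0.58)]
push_stick [([259.0, 151.0, 30.0, 58.0], 0.76), ([147.0, 235.0, 12.0, 16.0], 0.36)]
bone_folder [([238.0, 263.0, 60.0, 7.0], 0.98)]
heel_lift [([187.0, 272.0, 25.0, 22.0], 0.85)]
cobblers_wax [([211.0, 123.0, 24.0, 21.0], 0.62)]
eyelet_press []
side [ 481. 1009.  742.] [[-0.994, -0.078, 0.078], [-0.11, 0.651, -0.751], [0.007, -0.755, -0.655]] [[468.9, 0.0, 255.1], [0.0, 468.9, 191.1], [0.0, 0.0, 1.0]]
bin []
long_block [([260.0, 232.0, 29.0, 20.0], 0.51)]
short_block [([296.0, 283.0, 15.0, 17.0], 0.54)]
stepped_block [([278.0, 258.0, 32.0, 14.0], 0.6)]
guide [([307.0, 146.0, 52.0, 66.0], 0.75)]
push_stick []
bone_folder [([335.0, 222.0, 9.0, 44.0], 0.65)]
heel_lift [([343.0, 263.0, 28.0, 25.0], 0.79)]
cobblers_wax [([184.0, 224.0, 20.0, 22.0], 0.5)]
eyelet_press []
1.1 [[-0.975, 0.223, 0.0], [0.223, 0.975, 0.0], [-0.0, 0.0, -1.0]] [144.92420432 633.66405729 196.90880602] 85.31174920483056
```

View pics/top0.png

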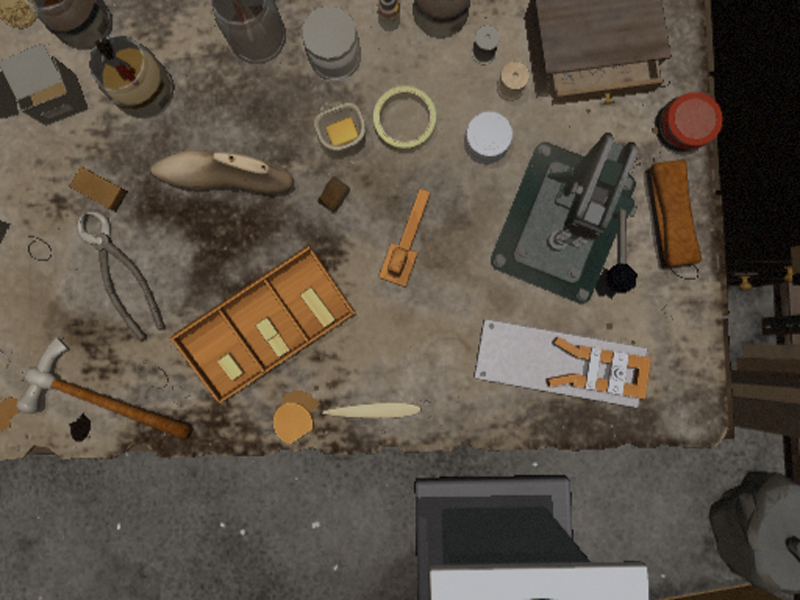

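View pics/side0.png

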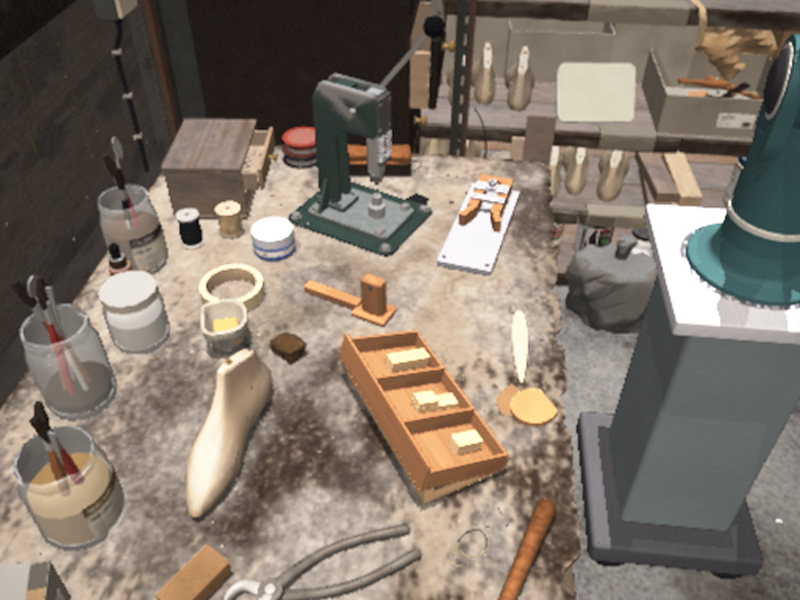

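The top view (800 px scale) shows the bin at (263,325), with the long block in its right compartment at (318,307). The stick's foot is at (398,262) with its tip at (425,191), and the guide runs right from (480,350) to (645,375). The lever's ball shows at (620,278). Next I'll zoom in to pick the corners.

```bash
python3 - <<'E'
from h import *
T=camera("top")["pixels"];S=camera("side")["pixels"]
def t(I,c,r): 
    return cv2.resize(I[r:r+90,c:c+120,::-1],(400,300),interpolation=cv2.INTER_CUBIC)
a=np.vstack([np.hstack([t(T,108,160),t(T,300,185)]),np.hstack([t(S,210,215),t(S,260,95)])])
cv2.imwrite("pics/z1.png",a)
b=np.vstack([np.hstack([t(T,210,100),t(S,180,160)])])
cv2.imwrite("pics/z2.png",b)
E
```

```text
(no output)
```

View pics/z1.png

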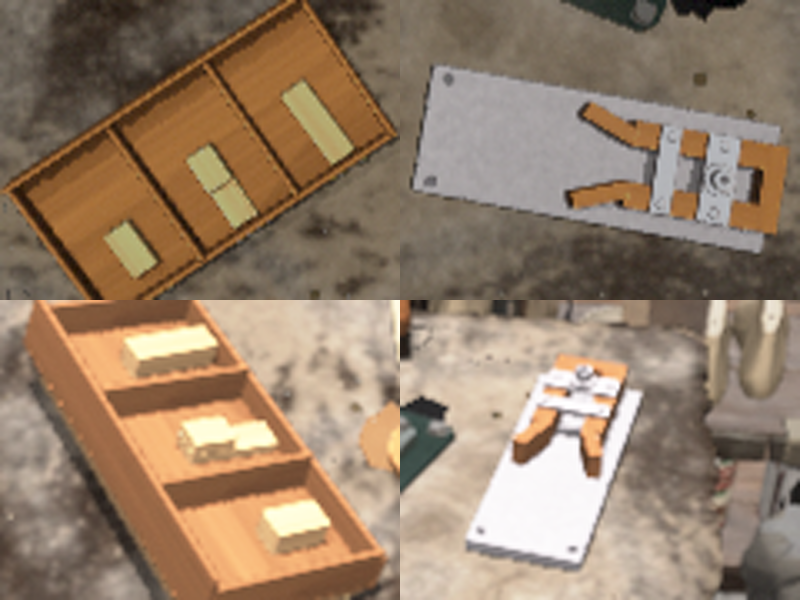

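View pics/z2.png

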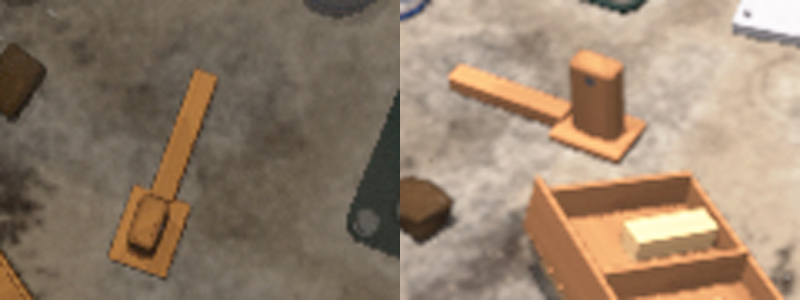

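```bash
cat > fit.py <<'E'
from h import *
from scipy.optimize import least_squares
cams={c:camera(c) for c in ["top","side"]}
def px(o,t): return np.array(o)+(np.array(t)+.5)/(10/3)-.5
def R(a): return np.array([[np.cos(a),-np.sin(a),0],[np.sin(a),np.cos(a),0],[0,0,1]])
def fit(name,obs,x0,nz=0):
    def f(p):
        out=[]
        for c,o,loc,t in obs:
            l=np.array(loc,float)
            if nz: l[2]=p[3] if l[0]>0 else p[4]
            out.append(proj(cams[c],R(p[2])@l+[p[0],p[1],0])[0]-px(o,t))
        return np.concatenate(out)
    s=least_squares(f,x0); print(name,np.round(s.x,3),"\n",np.round(f(s.x).reshape(-1,2),1).tolist()); return s.x
if __name__=="__main__":
    b=(108,160);g=(300,185);st=(210,100);sb=(210,215);sg=(260,95);ss=(180,160)
    fit("guide",[("top",g,(-110,45,12),(33,66)),("top",g,(-110,-45,12),(14,190)),("top",g,(135,-45,12),(363,251)),("top",g,(135,45,12),(380,127)),
     ("side",sg,(-110,45,12),(68,243)),("side",sg,(-110,-45,12),(185,260)),("side",sg,(135,-45,12),(240,91))],[330,-60,-1.7])
    fit("bin",[("top",b,(60,119,78),(4,188)),("top",b,(60,-119,78),(303,0)),("top",b,(-60,-119,30),(398,133)),
     ("side",ss,(60,-119,78),(140,178)),("side",ss,(-60,-119,30),(290,176)),("side",sb,(-60,119,30),(383,253)),("side",sb,(60,119,78),(218,283))],[400,380,.6,78,30],1)
    fit("stick",[("top",st,(-28,22,8),(108,256)),("top",st,(-28,-22,8),(167,278)),("top",st,(28,-22,8),(190,207)),("top",st,(28,22,8),(136,186)),
     ("top",st,(120,9,14),(194,69)),("top",st,(120,-9,14),(217,76)),("top",st,(0,0,68),(150,217)),
     ("side",ss,(-28,22,8),(218,152)),("side",ss,(-28,-22,8),(247,124)),("side",ss,(28,22,8),(151,132)),("side",ss,(120,9,14),(51,78)),("side",ss,(120,-9,14),(60,65))],[500,180,-.2])
    # long block centre of top face, z from slope
    cs=[px(b,t) for t in [(281,93),(304,80),(355,150),(331,165)]]
    for z in (44,46,48): print("blk",z,np.round([ray(cams["top"],c,z) for c in cs]).tolist(),np.round(ray(cams["top"],np.mean(cs,0),z)))
    # side view top face of long block, z1 lower-left tile
    c2=[px(sb,t) for t in [(122,45),(196,26),(217,55),(142,76)]]
    c3=cams["side"];print("side blk",np.round(ray(c3,np.mean(c2[:],0),46)))
    print("wax,press")
E
python3 fit.py
```

```text
guide [450.946 -29.186  -1.761] 
 [[-0.1, -0.5], [-0.5, 0.7], [0.3, 0.3], [0.7, -1.2], [0.0, -0.7], [-0.1, 0.9], [0.8, 0.6]]
bin [512.684 387.593   0.574  72.111  25.964] 
 [[-0.2, -0.4], [-0.5, -4.2], [2.6, 1.4], [-2.9, 0.8], [2.9, 0.0], [4.4, 0.6], [-1.7, 0.2]]
stick [ 6.01916e+02  1.95405e+02 -3.62000e-01] 
 [[0.1, 0.5], [0.0, 0.0], [1.0, -1.0], [-0.4, -0.8], [0.3, -0.8], [0.6, -0.4], [-0.3, 1.0], [0.8, 2.2], [0.9, -0.7], [-0.2, 0.7], [-0.7, 0.0], [0.6, -0.3]]
blk 44 [[559.0, 339.0, 44.0], [567.0, 323.0, 44.0], [518.0, 289.0, 44.0], [509.0, 306.0, 44.0]] [538. 314.  44.]
blk 46 [[558.0, 339.0, 46.0], [567.0, 323.0, 46.0], [518.0, 289.0, 46.0], [509.0, 305.0, 46.0]] [538. 314.  46.]
blk 48 [[558.0, 338.0, 48.0], [567.0, 323.0, 48.0], [518.0, 289.0, 48.0], [509.0, 305.0, 48.0]] [538. 314.  48.]
side blk [540. 330.  46.]
wax,press
```

```bash
cat > fit2.py <<'E'
from fit import *
b=(108,160);sb=(210,215);ss=(180,160)
fit("bin",[("top",b,(60,119,78),(4,188)),("top",b,(60,-119,78),(303,-5)),("top",b,(-60,-119,30),(398,133)),("top",b,(-60,119,30),(112,323)),
 ("side",ss,(60,-119,78),(140,178)),("side",ss,(-60,-119,30),(290,176)),("side",sb,(-60,119,30),(383,253)),("side",sb,(60,119,78),(218,283))],[512,387,.6,78,30],1)
from scipy.spatial.transform import Rotation as Ro
obs=[("top",b,(1,1),(281,93)),("top",b,(1,-1),(304,80)),("top",b,(-1,-1),(355,150)),("top",b,(-1,1),(331,165)),
("side",ss,(1,-1),(223,222)),("side",ss,(-1,-1),(310,207)),("side",ss,(1,1),(237,238)),("side",ss,(-1,1),(318,227))]
def f(p):
    M=Ro.from_euler("ZY",[p[3],-.26]).as_matrix()
    return np.concatenate([proj(cams[c],M@[30*s[0],10*s[1],18]+p[:3])[0]-px(o,t) for c,o,s,t in obs])
s=least_squares(f,[538,314,28,.57]);print(np.round(s.x,3),np.round(f(s.x).reshape(-1,2),1).tolist())
for c in cams:
    I=cams[c]["pixels"]; 
    r=cut_out("long_block",c)
    if r: 
        m=r[0]["pixels"].astype(np.uint8); print(c,r[0]["p"],cv2.boundingRect(m),m.sum())
# predicted bounding boxes
M=Ro.from_euler("ZY",[s.x[3],-.26]).as_matrix()
P=np.array([M@[x,y,z]+s.x[:3] for x in(-30,30) for y in(-10,10) for z in(0,18)])
for c in cams: q=proj(cams[c],P);print(c,q.min(0).round(1),q.max(0).round(1))
E
python3 fit2.py
```

```text
bin [513.657 388.604   0.568  72.777  27.853] 
 [[-0.8, -1.1], [-0.8, -3.0], [2.1, 1.3], [1.4, 2.3], [-3.2, 0.7], [2.8, -0.3], [3.8, 0.6], [-2.7, 0.4]]
[542.712 317.139  22.256   0.567] [[-0.1, 0.2], [0.4, -0.8], [-0.1, -0.3], [-0.2, 0.0], [0.6, -1.0], [-1.1, 0.3], [0.6, 0.5], [0.9, 0.3]]
top 0.66 (193, 185, 20, 23) 222
top [191.9 181.8] [214.  209.2]
side [245.2 222. ] [275.9 238.1]
```

```bash
cat > plan.py <<'E'
from h import *
from scipy.spatial.transform import Rotation as Ro
def frame(yaw,pitch=0):  # tool: x along yaw (pitched up by pitch), pointing down
    return Ro.from_euler("ZY",[yaw,-pitch]).as_matrix()@np.diag([1,-1,-1])
def delta(p,Rt):
    s=observe(); R0=np.array(s["tcp_rot"])
    print("t",round(s["time"],2),"pos",np.round(s["tcp_pos"],1),"w",round(s["width"],1),"F",np.round(s["force"],1))
    print(" shift mm (before turn)",np.round(R0.T@(np.array(p)-s["tcp_pos"]),1)," turn deg",np.round(Ro.from_matrix(R0.T@Rt).as_rotvec(degrees=True),2))
BLK=np.array([542.7,317.1,22.3]); BYAW=.567
GUI=np.array([450.9,-29.2,0]); GYAW=-1.761
STK=np.array([601.9,195.4,0]); SYAW=-.362
def gp(x,y,z): return GUI+Ro.from_euler("Z",GYAW).apply([x,y,z])
E
python3 - <<'E'
from plan import *
F=frame(BYAW,.26)
delta(BLK-F[:,2]*130,F)
c=camera("top");print("ball",ray(c,(620/1.5625,278/1.5625),350),"bed",gp(-55,0,12))
E
```

```text
t 1.5 pos [144.9 633.6 196.9] w 85.5 F [ 0.4 -0.1  0.4]
 shift mm (before turn) [-434.8 -243.6   49. ]  turn deg [-17.48   7.31 133.7 ]
ball [541.91064382 -36.43212415 350.        ] bed [461.29823945  24.80811621  12.        ]
```

send_rows([
  [-0.033,-0.0187,0,0,0,0],
  [-0.033,-0.0187,0,0,0,0],
  [-0.033,-0.0187,0,0,0,0],
  [-0.033,-0.0187,0,0,0,0],
  [-0.033,-0.0187,0,0,0,0],
  [-0.033,-0.0187,0,0,0,0],
  [-0.033,-0.0187,0,0,0,0],
  [-0.033,-0.0187,0,0,0,0],
  [-0.033,-0.0187,0,0,0,0],
  [-0.033,-0.0187,0,0,0,0],
], jaw=0.037)

```text
time: 2.38
tcp_pos: [426.1, 376.4, 197.2]
tcp_rot: [[-0.975, 0.223, 0.0], [0.223, 0.975, 0.001], [-0.0, 0.001, -1.0]]
force: [0.5, 1.2, 0.3]
width: 36.9
grip_force: 0.0
```

send_rows([
  [-0.035,-0.0188,0,0,0,0],
  [-0.035,-0.0188,0,0,0,0],
  [-0.035,-0.019,0,0,0,0],
  [0,0,0,-0.92,0.385,7.03],
  [0,0,0,-0.92,0.385,7.03],
  [0,0,0,-0.92,0.385,7.03],
  [0,0,0,-0.92,0.385,7.03],
  [0,0,0,-0.92,0.385,7.03],
  [0,0,0,-0.92,0.385,7.03],
  [0,0,0,-0.92,0.385,7.03],
])

```text
time: 3.22
tcp_pos: [514.9, 299.1, 197.0]
tcp_rot: [[-0.463, 0.886, 0.031], [0.882, 0.457, 0.115], [0.088, 0.08, -0.993]]
force: [0.0, 0.1, 0.4]
width: 37.2
grip_force: 0.0
```

send_rows([
  [0,0,0,-0.92,0.385,7.03],
  [0,0,0,-0.92,0.385,7.03],
  [0,0,0,-0.92,0.385,7.03],
  [0,0,0,-0.92,0.385,7.03],
  [0,0,0,-0.92,0.385,7.03],
  [0,0,0,-0.92,0.385,7.03],
  [0,0,0,-0.92,0.385,7.03],
  [0,0,0,-0.92,0.385,7.03],
  [0,0,0,-0.92,0.385,7.03],
  [0,0,0,-0.92,0.385,7.03],
])

```text
time: 4.05
tcp_pos: [514.7, 299.1, 197.1]
tcp_rot: [[0.665, 0.723, 0.187], [0.707, -0.69, 0.155], [0.241, 0.029, -0.97]]
force: [-0.1, -0.2, -0.2]
width: 36.5
grip_force: 0.0
```

send_rows([
  [0,0,0,-0.92,0.385,7.03],
  [0,0,0,-0.92,0.385,7.03],
  [0,0,0,0,0,0],
  [0,0,0,0,0,0],
])

```text
time: 4.38
tcp_pos: [514.3, 299.7, 197.0]
tcp_rot: [[0.811, 0.543, 0.216], [0.525, -0.84, 0.139], [0.257, 0.001, -0.966]]
force: [0.0, 0.1, -0.6]
width: 36.8
grip_force: 0.0
```

```bash
python3 - <<'E'
from plan import *
F=frame(BYAW,.26)
delta(BLK-F[:,2]*60,F)
print(np.round(observe()["joints"],2))
E
```

```text
t 4.38 pos [514.3 299.7 197. ] w 36.8 F [ 0.   0.1 -0.6]
 shift mm (before turn) [-12.7   0.6 117.4]  turn deg [-0.06 -0.01  0.39]
[-1.11  0.26  0.62  1.99 -0.25  0.69 -1.35]
```

send_rows([
  [-0.0032,0.00015,0.029,0,0,0.4],
  [-0.0032,0.00015,0.029,0,0,0],
  [-0.0032,0.00015,0.029,0,0,0],
  [-0.0032,0.00015,0.029,0,0,0],
  [0,0,0,0,0,0],
  [0,0,0,0,0,0],
])

```text
time: 4.88
tcp_pos: [529.4, 307.0, 80.4]
tcp_rot: [[0.818, 0.534, 0.215], [0.516, -0.845, 0.136], [0.254, -0.001, -0.967]]
force: [0.2, 0.8, 0.3]
width: 36.7
grip_force: 0.0
```

```bash
python3 - <<'E'
from plan import *
F=frame(BYAW,.26)
delta(BLK-F[:,2]*3,F)
T=camera("top");S=camera("side")
def t(k,c,r): 
    I=k["pixels"].copy()
    return cv2.resize(I[r:r+75,c:c+100,::-1],(400,300),interpolation=cv2.INTER_CUBIC)
cv2.imwrite("pics/a1.png",np.hstack([t(T,150,150),t(S,210,190)]))
E
```

```text
t 4.88 pos [529.4 307.   80.4] w 36.7 F [0.2 0.8 0.3]
 shift mm (before turn) [ 1.3 -1.4 57.5]  turn deg [ 0.01  0.16 -0.22]
```

View pics/a1.png

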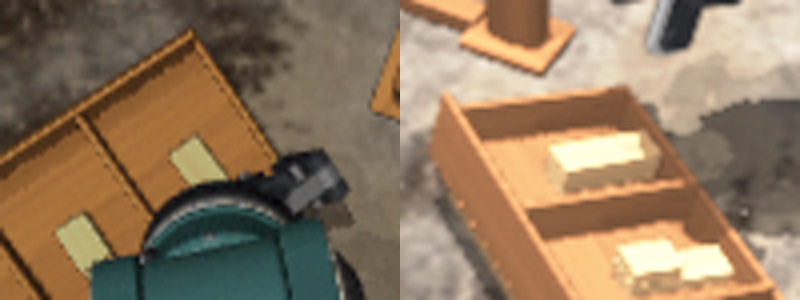

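The crop is too tight to judge the fingers against the block, so I'll view the whole side picture with the TCP and finger projections drawn on it.

```bash
python3 - <<'E'
from plan import *
s=observe();R=np.array(s["tcp_rot"]);p=np.array(s["tcp_pos"])
out=[]
for n in["side","top"]:
    k=camera(n);I=cv2.resize(k["pixels"][:,:,::-1],None,fx=3,fy=3,interpolation=cv2.INTER_CUBIC)
    for off,col in[((0,0,0),(0,0,255)),((0,26,0),(0,255,0)),((0,-26,0),(255,0,0)),((0,0,-100),(255,0,255))]:
        q=proj(k,p+R@np.array(off,float))[0]; cv2.circle(I,tuple(int(v*3+1) for v in q),4,col,2)
    c=proj(k,p)[0]*3;x=int(np.clip(c[0]-200,0,1136));y=int(np.clip(c[1]-330,0,552));out.append(I[y:y+600,x:x+400])
cv2.imwrite("pics/a2.png",np.hstack(out))
E
```

```text
(no output)
```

View pics/a2.png

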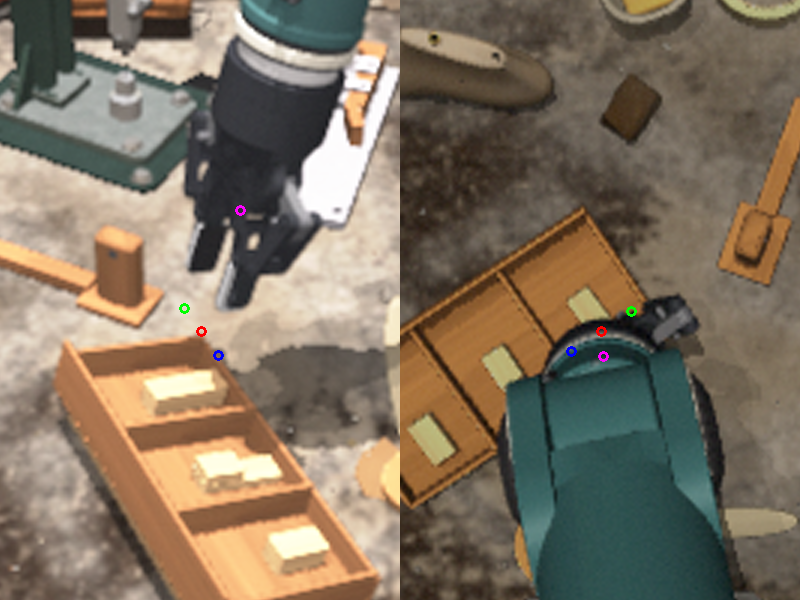

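Both views put the hand on the tool's axis, but in the side view the fingertips sit about 35 mm behind the reported TCP, at mid (219,289) against (201,331). I'll descend part way and compare again.

send_rows([
  [0.0013,-0.0014,0.01,0,0,0],
  [0,0,0.01,0,0,0],
  [0,0,0.01,0,0,0],
  [0,0,0.008,0,0,0],
  [0,0,0,0,0,0],
  [0,0,0,0,0,0],
])

```text
time: 5.58
tcp_pos: [537.9, 314.7, 44.0]
tcp_rot: [[0.818, 0.533, 0.216], [0.515, -0.846, 0.137], [0.256, -0.001, -0.967]]
force: [-0.2, -0.1, 0.3]
width: 36.9
grip_force: 0.0
```

```bash
cat > ov.py <<'E'
from plan import *
import sys
def ov(name,half=13+14.5,box=None):
    s=observe();R=np.array(s["tcp_rot"]);p=np.array(s["tcp_pos"]);k=camera("side")
    I=cv2.resize(k["pixels"][:,:,::-1],None,fx=4,fy=4,interpolation=cv2.INTER_CUBIC)
    for off,col in[((0,0,0),(0,0,255)),((0,18,0),(0,255,0)),((0,-18,0),(255,0,0)),((0,0,-37),(255,0,255))]:
        q=proj(k,p+R@np.array(off,float))[0]; cv2.circle(I,tuple(int(v*4+2) for v in q),4,col,1)
    c=proj(k,p)[0]*4;x=int(max(c[0]-250,0));y=int(max(c[1]-250,0));cv2.imwrite(name,I[y:y+450,x:x+500])
E
python3 - <<'E'
from ov import *
F=frame(BYAW,.26)
delta(BLK-F[:,2]*3,F); ov("pics/a3.png")
E
```

```text
t 5.58 pos [537.9 314.7  44. ] w 36.9 F [-0.2 -0.1  0.3]
 shift mm (before turn) [-0.4  0.5 19.4]  turn deg [ 0.    0.09 -0.29]
```

View pics/a3.png

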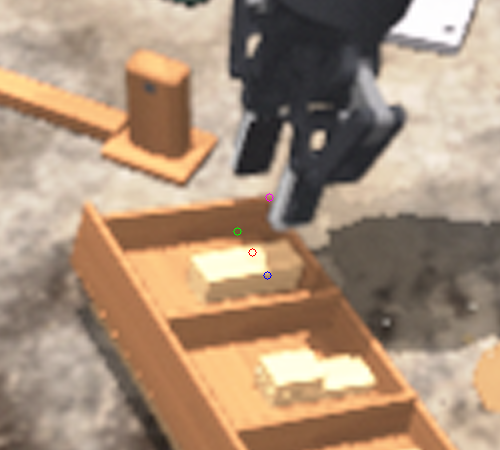

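send_rows([
  [-0.0004,0.0005,0.005,0,0,-0.3],
  [0,0,0.005,0,0,0],
  [0,0,0.003,0,0,0],
  [0,0,0.003,0,0,0],
  [0,0,0.0015,0,0,0],
  [0,0,0,0,0,0],
])

```text
time: 6.13
tcp_pos: [541.8, 316.9, 27.7]
tcp_rot: [[0.815, 0.537, 0.216], [0.519, -0.843, 0.138], [0.257, -0.0, -0.966]]
force: [-0.2, 1.0, -0.8]
width: 37.3
grip_force: 0.0
```

send_rows([
  [0,0,0,0,0,0],
  [0,0,0,0,0,0],
  [0,0,0,0,0,0],
  [0,0,0,0,0,0],
  [0,0,0,0,0,0],
  [0,0,0,0,0,0],
], jaw=0.012, grip_force=20)

```text
time: 6.63
tcp_pos: [542.0, 317.1, 28.2]
tcp_rot: [[0.815, 0.538, 0.217], [0.519, -0.843, 0.139], [0.257, -0.0, -0.966]]
force: [0.0, -0.5, -0.3]
width: 11.7
grip_force: 0.0
```

Nothing is between the fingers, so the picture was right. I'll look again with both cameras before going deeper.

```bash
python3 - <<'E'
from plan import *
s=observe();R=np.array(s["tcp_rot"]);p=np.array(s["tcp_pos"])
out=[]
for n in["side","top"]:
    k=camera(n);I=cv2.resize(k["pixels"][:,:,::-1],None,fx=4,fy=4,interpolation=cv2.INTER_CUBIC)
    for off,col in[((0,0,0),(0,0,255)),((0,0,-37),(255,0,255))]:
        q=proj(k,p+R@np.array(off,float))[0]; cv2.circle(I,tuple(int(v*4+2) for v in q),4,col,1)
    c=proj(k,p)[0]*4;x=int(max(c[0]-200,0));y=int(max(c[1]-250,0));out.append(I[y:y+450,x:x+400])
cv2.imwrite("pics/a4.png",np.hstack(out))
E
```

```text
(no output)
```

View pics/a4.png

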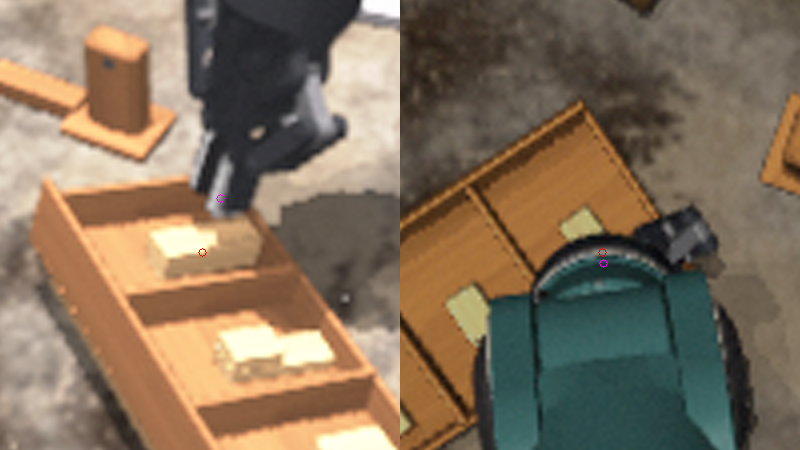

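The fingertips really end about 30 mm short of the reported TCP along the tool axis, at (218,207) against (202,252), and sideways they are right. I'll reopen and go deeper, watching the force.

send_rows([
  [0,0,0,0,0,0],
  [0,0,0,0,0,0],
  [0,0,0,0,0,0],
  [0,0,0.005,0,0,0],
  [0,0,0.005,0,0,0],
  [0,0,0.004,0,0,0],
  [0,0,0.004,0,0,0],
], jaw=0.037)

```text
time: 7.32
tcp_pos: [545.8, 319.5, 10.0]
tcp_rot: [[0.815, 0.538, 0.216], [0.519, -0.843, 0.138], [0.257, -0.0, -0.966]]
force: [0.1, -0.3, 0.2]
width: 36.8
grip_force: 0.0
```

send_rows([
  [0,0,0.004,0,0,0],
  [0,0,0.003,0,0,0],
  [0,0,0.003,0,0,0],
  [0,0,0,0,0,0],
])

```text
time: 7.65
tcp_pos: [547.9, 320.7, 0.3]
tcp_rot: [[0.815, 0.537, 0.216], [0.519, -0.843, 0.138], [0.256, -0.0, -0.967]]
force: [-0.1, 0.6, 0.3]
width: 37.3
grip_force: 0.0
```

send_rows([
  [0,0,0.002,0,0,0],
  [0,0,0.002,0,0,0],
  [0,0,0.002,0,0,0],
  [0,0,0,0,0,0],
])

```text
time: 7.98
tcp_pos: [549.3, 321.7, -5.0]
tcp_rot: [[0.815, 0.538, 0.217], [0.519, -0.843, 0.138], [0.257, -0.0, -0.966]]
force: [0.1, 0.2, 0.3]
width: 36.8
grip_force: 0.0
```

send_rows([
  [0,0,0,0,0,0],
  [0,0,0,0,0,0],
  [0,0,0,0,0,0],
  [0,0,0,0,0,0],
  [0,0,0,0,0,0],
], jaw=0.012, grip_force=20)

```text
time: 8.4
tcp_pos: [549.4, 321.8, -4.6]
tcp_rot: [[0.815, 0.538, 0.217], [0.519, -0.843, 0.139], [0.258, -0.0, -0.966]]
force: [-1.4, -0.1, 0.8]
width: 19.1
grip_force: 22.5
```

send_rows([
  [0,0,-0.005,0,0,0],
  [0,0,-0.01,0,0,0],
  [0,0,-0.02,0,0,0],
  [0,0,-0.025,0,0,0],
  [0,0,-0.025,0,0,0],
  [0,0,-0.025,0,0,0],
  [0,0,-0.02,0,0,0],
  [0,0,0,0,0,0],
])

```text
time: 9.07
tcp_pos: [522.6, 304.5, 125.7]
tcp_rot: [[0.814, 0.537, 0.222], [0.518, -0.844, 0.143], [0.264, -0.002, -0.965]]
force: [0.4, 0.6, -0.2]
width: 19.7
grip_force: 22.4
```

```bash
python3 - <<'E'
from plan import *
p=gp(-60,0,90);print(p)
delta(p,frame(GYAW+np.pi,0))
k=camera("side");r=look_for("long_block","side");print([(np.round(x["rect"]).tolist(),round(x["p"],2)) for x in r])
E
```

```text
[462.24353394  29.71794496  90.        ]
t 9.07 pos [522.6 304.5 125.7] w 19.7 F [ 0.4  0.6 -0.2]
 shift mm (before turn) [-200.8  199.4  -18.3]  turn deg [  6.13 -14.49 -46.35]
[([277.0, 180.0, 31.0, 16.0], 0.5)]
```

send_rows([
  [-0.0251,0.0249,-0.0023,0,0,0],
  [-0.0251,0.0249,-0.0023,0,0,0],
  [-0.0251,0.0249,-0.0023,0,0,0],
  [-0.0251,0.0249,-0.0023,0,0,0],
  [-0.0251,0.0249,-0.0023,0,0,0],
  [-0.0251,0.0249,-0.0023,0,0,0],
  [-0.0251,0.0249,-0.0023,0,0,0],
  [-0.0251,0.0249,-0.0023,0,0,0],
])

```text
time: 9.83
tcp_pos: [459.3, 27.5, 86.0]
tcp_rot: [[0.815, 0.538, 0.215], [0.52, -0.843, 0.138], [0.256, -0.001, -0.967]]
force: [-0.3, -0.2, -0.5]
width: 19.5
grip_force: 22.4
```

send_rows([
  [0,0,0,0.876,-2.07,-6.62],
  [0,0,0,0.876,-2.07,-6.62],
  [0,0,0,0.876,-2.07,-6.62],
  [0,0,0,0.876,-2.07,-6.62],
  [0,0,0,0.876,-2.07,-6.62],
  [0,0,0,0.876,-2.07,-6.62],
  [0,0,0,0.876,-2.07,-6.62],
  [0,0,0,0,0,0],
  [0,0,0,0,0,0],
])

```text
time: 10.58
tcp_pos: [460.1, 29.2, 86.1]
tcp_rot: [[0.191, 0.982, -0.006], [0.982, -0.191, -0.005], [-0.006, -0.005, -1.0]]
force: [-0.5, 0.1, -0.3]
width: 19.5
grip_force: 22.4
```

```bash
cat > blk.py <<'E'
from plan import *
def boxpred(u,Rb,name):
    P=np.array([u+Rb@[x,y,z] for x in(-30,30) for y in(-10,10) for z in(0,18)])
    q=proj(K[name],P);return [((q.min(0)+q.max(0))/2).round(1).tolist(),(q.max(0)-q.min(0)).round(1).tolist()]
K={}
def rep(q,u=None,Rb=None):
    for n in["top","side"]:
        K[n]=camera(n); print(n,q,[(np.round(x["rect"],1).tolist(),round(x["p"],2)) for x in look_for(q,n)[:2]],"pred",boxpred(u,Rb,n) if u is not None else "")
E
python3 - <<'E'
from blk import *
delta(gp(-60,0,-14),frame(GYAW+np.pi,0))
s=observe();R=np.array(s["tcp_rot"]);u=np.array(s["tcp_pos"])-28.1*R[:,2]
print("block est in guide",np.round(Ro.from_euler("Z",GYAW).inv().apply(u-GUI),1))
rep("long_block",u,R@np.diag([1,-1,-1]))
E
```

```text
t 10.58 pos [460.1  29.2  86.1] w 19.5 F [-0.5  0.1 -0.3]
 shift mm (before turn) [  1.5   2.5 100.1]  turn deg [-0.3   0.33 -0.1 ]
block est in guide [-59.3  -1.8 114.2]
top long_block [([325.0, 229.2, 4.8, 8.0], 0.59), ([185.8, 269.5, 23.6, 20.3], 0.57)] pred [[335.5, 228.2], [31.5, 14.5]]
side long_block [([303.1, 123.5, 12.7, 19.9], 0.42)] pred [[305.9, 122.2], [14.0, 20.5]]
```

send_rows([
  [0.0015,0.0025,0.022,-0.3,0.3,0],
  [0,0,0.022,0,0,0],
  [0,0,0.022,0,0,0],
  [0,0,0.016,0,0,0],
  [0,0,0.008,0,0,0],
  [0,0,0.004,0,0,0],
  [0,0,0.003,0,0,0],
  [0,0,0,0,0,0],
])

```text
time: 11.45
tcp_pos: [463.6, 29.6, -9.9]
tcp_rot: [[0.189, 0.982, 0.002], [0.982, -0.189, -0.001], [-0.0, 0.002, -1.0]]
force: [0.1, 0.0, 0.0]
width: 19.5
grip_force: 22.4
```

send_rows([
  [0,-0.001,0.002,0,0,0],
  [0,0,0.0015,0,0,0],
  [0,0,0,0,0,0],
])

```text
time: 11.7
tcp_pos: [462.6, 30.1, -13.2]
tcp_rot: [[0.189, 0.982, 0.002], [0.982, -0.189, -0.001], [-0.0, 0.002, -1.0]]
force: [-0.0, -1.2, -0.1]
width: 19.2
grip_force: 22.4
```

send_rows([
  [0,0,0.001,0,0,0],
  [0,0,0,0,0,0],
  [0,0,0,0,0,0],
])

```text
time: 11.95
tcp_pos: [462.7, 30.1, -14.2]
tcp_rot: [[0.189, 0.982, 0.002], [0.982, -0.189, -0.0], [-0.0, 0.002, -1.0]]
force: [-0.2, 0.5, 4.8]
width: 19.3
grip_force: 22.9
```

send_rows([
  [0,0,0.001,0,0,0],
  [0,0,0,0,0,0],
  [0,0,0,0,0,0],
])

```text
time: 12.2
tcp_pos: [462.7, 30.1, -14.2]
tcp_rot: [[0.189, 0.982, 0.002], [0.982, -0.189, 0.0], [0.001, 0.002, -1.0]]
force: [-4.0, -0.1, 18.8]
width: 19.1
grip_force: 24.5
```

send_rows([
  [0,0,-0.001,0,0,0],
  [0,0,-0.0005,0,0,0],
  [0,0,0,0,0,0],
])

```text
time: 12.45
tcp_pos: [462.4, 30.0, -14.1]
tcp_rot: [[0.189, 0.982, 0.001], [0.982, -0.189, -0.001], [-0.001, 0.001, -1.0]]
force: [-0.5, 0.5, 0.5]
width: 19.2
grip_force: 22.4
```

send_rows([
  [0,0,0,0,0,0],
  [0,0,0,0,0,0],
  [0,0,0,0,0,0],
  [0,0,0,0,0,0],
  [0,0,0,0,0,0],
  [0,0,-0.005,0,0,0],
  [0,0,-0.015,0,0,0],
  [0,0,-0.025,0,0,0],
  [0,0,-0.03,0,0,0],
], jaw=0.05)

```text
time: 13.2
tcp_pos: [460.8, 29.6, 60.9]
tcp_rot: [[0.189, 0.982, -0.002], [0.982, -0.189, -0.002], [-0.002, -0.002, -1.0]]
force: [0.6, 1.0, 0.7]
width: 49.9
grip_force: 0.0
```

send_rows([
  [0,0,-0.03,0,0,0],
  [0,0,-0.03,0,0,0],
  [0,0,0,0,0,0],
])

```text
time: 13.45
tcp_pos: [465.9, 30.4, 126.1]
tcp_rot: [[0.189, 0.982, 0.01], [0.982, -0.189, 0.002], [0.004, 0.01, -1.0]]
force: [0.7, 0.7, 0.4]
width: 50.3
grip_force: 0.0
```

```bash
python3 - <<'E'
from blk import *
rep("long_block",gp(-60,0,12),Ro.from_euler("Z",GYAW).as_matrix())
p=STK+[0,0,150]
delta(p,frame(SYAW,0)); delta(p,frame(SYAW+np.pi,0))
print(observe()["joints"])
E
```

```text
top long_block [([321.2, 227.2, 12.3, 8.7], 0.7), ([148.0, 233.9, 14.8, 18.1], 0.21)] pred [[328.4, 226.8], [28.3, 13.1]]
side long_block [([300.0, 158.1, 17.7, 22.9], 0.49)] pred [[302.1, 156.1], [13.3, 20.3]]
t 13.65 pos [461.4  30.1 120.4] w 50.0 F [ 0.2  0.7 -1.2]
 shift mm (before turn) [188.8 106.8 -29.8]  turn deg [5.000e-02 3.000e-02 9.988e+01]
t 13.65 pos [461.4  30.1 120.4] w 50.0 F [ 0.2  0.7 -1.2]
 shift mm (before turn) [188.8 106.8 -29.8]  turn deg [-3.000e-02  4.000e-02 -8.012e+01]
[-0.52798593  0.26817168  0.45041947  2.14011951 -0.16595918  0.76602842
 -0.1611237 ]
```

send_rows([
  [0.0315,0.0178,-0.005,0,0,0],
  [0.0315,0.0178,-0.005,0,0,0],
  [0.0315,0.0178,-0.005,0,0,0],
  [0.0315,0.0178,-0.005,0,0,0],
  [0.0315,0.0178,-0.005,0,0,0],
  [0.0315,0.0178,-0.005,0,0,0],
])

```text
time: 14.15
tcp_pos: [602.6, 196.6, 149.0]
tcp_rot: [[0.189, 0.982, -0.002], [0.982, -0.189, -0.002], [-0.003, -0.002, -1.0]]
force: [0.2, -1.1, 0.7]
width: 49.8
grip_force: 0.0
```

send_rows([
  [0,0,0,0,0,-6.68],
  [0,0,0,0,0,-6.68],
  [0,0,0,0,0,-6.68],
  [0,0,0,0,0,-6.68],
  [0,0,0,0,0,-6.68],
  [0,0,0,0,0,-6.68],
  [0,0,0,0,0,-6.68],
  [0,0,0,0,0,-6.68],
  [0,0,0,0,0,-6.68],
  [0,0,0,0,0,-6.68],
])

```text
time: 14.98
tcp_pos: [601.6, 195.0, 148.6]
tcp_rot: [[-0.831, 0.556, -0.003], [0.556, 0.831, -0.002], [0.001, -0.003, -1.0]]
force: [0.7, -0.3, -0.4]
width: 50.5
grip_force: 0.0
```

send_rows([
  [0,0,0,0,0,-6.68],
  [0,0,0,0,0,-6.68],
  [0,0,0,0,0,0],
  [0,0,0,0,0,0],
])

```text
time: 15.32
tcp_pos: [602.0, 195.0, 149.2]
tcp_rot: [[-0.934, 0.357, -0.002], [0.357, 0.934, -0.001], [0.001, -0.002, -1.0]]
force: [0.3, 0.3, 0.4]
width: 49.6
grip_force: 0.0
```

```bash
python3 - <<'E'
from blk import *
rep("long_block",gp(-60,0,12),Ro.from_euler("Z",GYAW).as_matrix())
r=cut_out("long_block","top")
m=r[0]["pixels"].astype(np.uint8);ct=max(cv2.findContours(m,0,2)[0],key=cv2.contourArea);rr=cv2.minAreaRect(ct);print(r[0]["p"],rr)
w=ray(K["top"],rr[0],30);print("in guide",np.round(Ro.from_euler("Z",GYAW).inv().apply(w-GUI),1))
s=proj(K["top"],[gp(-60,0,12),gp(0,0,12)]);print("guide dir px",s.round(1).tolist())
delta(STK+[0,0,-8],frame(SYAW+np.pi,0))
k=K["top"];I=cv2.resize(k["pixels"][:,:,::-1][180:270,300:430],(780,540),interpolation=cv2.INTER_CUBIC)
cv2.imwrite("pics/b1.png",I)
E
```

```text
top long_block [([337.5, 228.3, 8.7, 15.4], 0.5)] pred [[328.4, 226.8], [28.3, 13.1]]
side long_block [([302.6, 156.7, 13.4, 23.2], 0.53)] pred [[302.1, 156.1], [13.3, 20.3]]
0.58 ((366.8813171386719, 233.59043884277344), (95.92595672607422, 38.94043731689453), 10.407711029052734)
in guide [27.3 -0.8 30. ]
guide dir px [[327.7, 226.7], [353.5, 231.1]]
t 15.57 pos [602.6 195.6 150.6] w 50.0 F [-0.2 -0.1 -0. ]
 shift mm (before turn) [  0.7  -0.3 158.6]  turn deg [-0.04  0.06 -0.04]
```

View pics/b1.png

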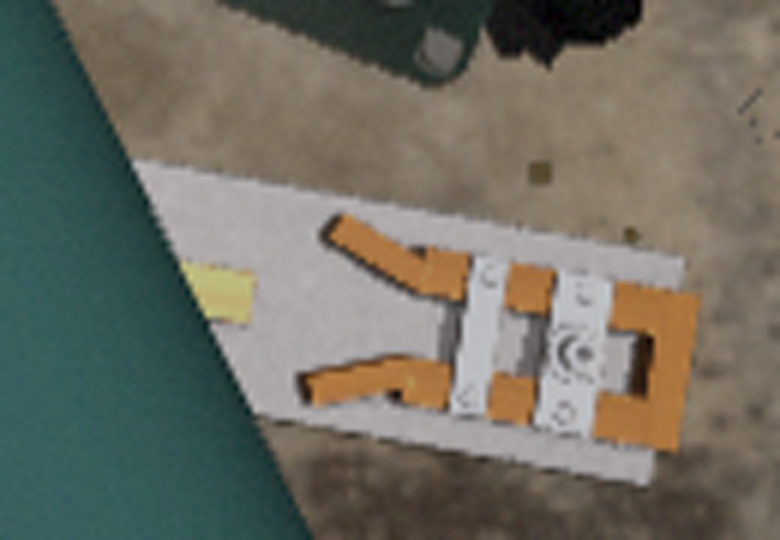

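The block lies on the bed, square to the guide, with its front end at (342,230), as predicted. Now I'll grasp the stick.

send_rows([
  [0.0007,-0.0003,0.025,0,0,0],
  [0,0,0.025,0,0,0],
  [0,0,0.025,0,0,0],
  [0,0,0.025,0,0,0],
  [0,0,0.02,0,0,0],
  [0,0,0.012,0,0,0],
  [0,0,0.01,0,0,0],
  [0,0,0.01,0,0,0],
  [0,0,0.006,0,0,0],
  [0,0,0,0,0,0],
])

```text
time: 16.4
tcp_pos: [601.7, 195.3, -7.9]
tcp_rot: [[-0.935, 0.354, 0.0], [0.354, 0.935, -0.001], [-0.0, -0.001, -1.0]]
force: [-0.9, 0.0, -0.3]
width: 49.8
grip_force: 0.0
```

send_rows([
  [0,0,0,0,0,0],
  [0,0,0,0,0,0],
  [0,0,0,0,0,0],
  [0,0,0,0,0,0],
  [0,0,0,0,0,0],
  [0,0,0,0,0,0],
], jaw=0.01, grip_force=50)

```text
time: 16.9
tcp_pos: [603.0, 195.6, -6.0]
tcp_rot: [[-0.935, 0.354, 0.003], [0.354, 0.935, -0.0], [-0.003, 0.001, -1.0]]
force: [-0.1, -0.7, 6.5]
width: 19.6
grip_force: 49.9
```

```bash
python3 - <<'E'
from blk import *
rep("push_stick")
delta(STK,frame(SYAW+np.pi,0))
print("bush px pred",proj(K["top"],[gp(90,0,52),gp(40,12,35),gp(40,-12,35)]).round(1).tolist(), "obs 395.8,238.7")
E
```

```text
top push_stick [] pred 
side push_stick [([225.6, 193.6, 56.4, 27.8], 0.73), ([334.8, 220.1, 6.8, 39.1], 0.47)] pred 
t 17.1 pos [603.  195.6  -6. ] w 19.4 F [-0.7 -0.1  4.9]
 shift mm (before turn) [ 0.9 -0.6 -6. ]  turn deg [0.05 0.15 0.02]
bush px pred [[397.2, 238.2], [373.8, 229.0], [372.2, 239.5]] obs 395.8,238.7
```

send_rows([
  [0,0,-0.005,0,0,0],
  [0,0,-0.01,0,0,0],
  [0,0,-0.015,0,0,0],
  [0,0,-0.015,0,0,0],
  [0,0,-0.015,0,0,0],
  [0,0,0,0,0,0],
  [0,0,0,0,0,0],
])

```text
time: 17.68
tcp_pos: [602.5, 195.7, 53.9]
tcp_rot: [[-0.935, 0.354, 0.003], [0.354, 0.935, -0.0], [-0.003, 0.001, -1.0]]
force: [-0.0, 0.4, -2.1]
width: 19.8
grip_force: 49.3
```

```bash
python3 - <<'E'
from plan import *
delta(gp(-230,-1,54),frame(GYAW+np.pi,0))
E
```

```text
t 17.68 pos [602.5 195.7  53.9] w 19.8 F [-0.   0.4 -2.1]
 shift mm (before turn) [102.5 -37.5  -0.4]  turn deg [ 0.15  0.09 80.18]
```

send_rows([
  [0.0205,-0.0075,0,0,0,0],
  [0.0205,-0.0075,0,0,0,0],
  [0.0205,-0.0075,0,0,0,0],
  [0.0205,-0.0075,0,0,0,0],
  [0.0205,-0.0075,0,0,0,0],
  [0,0,0,0,0,6.68],
  [0,0,0,0,0,6.68],
  [0,0,0,0,0,6.68],
  [0,0,0,0,0,6.68],
  [0,0,0,0,0,6.68],
])

```text
time: 18.52
tcp_pos: [492.0, 196.2, 51.8]
tcp_rot: [[-0.582, 0.813, -0.001], [0.813, 0.582, -0.002], [-0.001, -0.002, -1.0]]
force: [0.1, -0.1, -0.9]
width: 19.3
grip_force: 49.1
```

send_rows([
  [0,0,0,0,0,6.68],
  [0,0,0,0,0,6.68],
  [0,0,0,0,0,6.68],
  [0,0,0,0,0,6.68],
  [0,0,0,0,0,6.68],
  [0,0,0,0,0,6.68],
  [0,0,0,0,0,6.68],
  [0,0,0,0,0,0],
  [0,0,0,0,0,0],
])

```text
time: 19.27
tcp_pos: [492.2, 196.4, 52.0]
tcp_rot: [[0.185, 0.983, -0.0], [0.983, -0.185, -0.002], [-0.002, 0.0, -1.0]]
force: [-0.2, -0.6, -1.0]
width: 19.4
grip_force: 49.1
```

```bash
python3 - <<'E'
from blk import *
delta(gp(-230,-1,9),frame(GYAW+np.pi,0))
s=observe();R=np.array(s["tcp_rot"]);p=np.array(s["tcp_pos"])
out=[]
for n in["top","side"]:
    k=camera(n);I=cv2.resize(k["pixels"][:,:,::-1],None,fx=4,fy=4,interpolation=cv2.INTER_CUBIC)
    M=R@np.diag([-1,1,-1]); o=p-R[:,2]*6
    for l in[(120,9,14),(120,-9,14),(120,9,0),(28,22,8),(28,-22,8)]:
        q=proj(k,o+M@np.array(l,float))[0];cv2.circle(I,tuple(int(v*4+2) for v in q),4,(0,0,255),1)
    for l in[(30,12,35),(30,-12,35),(-30,10,30),(-90,10,30),(-30,-10,30),(-90,-10,30)]:
        q=proj(k,gp(l[0],l[1]-1,l[2]))[0];cv2.circle(I,tuple(int(v*4+2) for v in q),4,(255,0,0),1)
    c=proj(k,gp(-80,0,30))[0]*4;x=int(max(c[0]-200,0));y=int(max(c[1]-250,0));out.append(I[y:y+450,x:x+400])
cv2.imwrite("pics/c1.png",np.hstack(out))
E
```

```text
t 19.27 pos [492.2 196.4  52. ] w 19.4 F [-0.2 -0.6 -1. ]
 shift mm (before turn) [ 0.7  1.1 43. ]  turn deg [0.01 0.12 0.24]
```

View pics/c1.png

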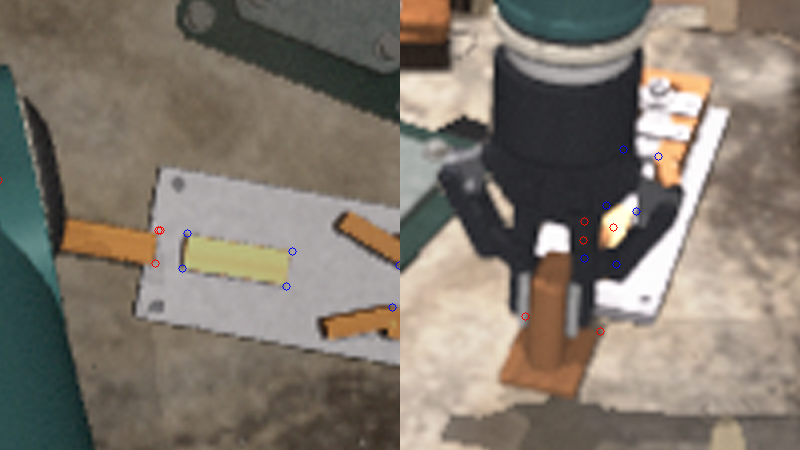

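The bar tip is at (158,248), level with the bed and in line with the block at (237,260), as predicted; the foot hangs level in the hand. Lowering, then pushing.

send_rows([
  [0.0007,0.001,0.01,0,0,0.2],
  [0,0,0.012,0,0,0],
  [0,0,0.01,0,0,0],
  [0,0,0.007,0,0,0],
  [0,0,0.0045,0,0,0],
  [0,0,0,0,0,0],
  [0,0,0,0,0,0],
])

```text
time: 19.95
tcp_pos: [493.9, 196.8, 8.9]
tcp_rot: [[0.192, 0.981, 0.0], [0.981, -0.192, -0.001], [-0.001, 0.001, -1.0]]
force: [0.6, 0.7, -1.1]
width: 19.7
grip_force: 49.1
```

send_rows([
  [-0.004,0,0,0,0,0],
  [-0.006,0,0,0,0,0],
  [-0.006,0,0,0,0,0],
  [-0.006,0,0,0,0,0],
  [-0.006,0,0,0,0,0],
  [-0.006,0,0,0,0,0],
  [-0.006,0,0,0,0,0],
  [0,0,0,0,0,0],
])

```text
time: 20.62
tcp_pos: [486.1, 156.0, 9.4]
tcp_rot: [[0.194, 0.981, 0.001], [0.981, -0.194, -0.001], [-0.001, 0.001, -1.0]]
force: [-0.2, -0.3, -1.5]
width: 19.6
grip_force: 49.1
```

```bash
cat > pr.py <<'E'
from plan import *
s=observe();l=Ro.from_euler("Z",GYAW).inv().apply(np.array(s["tcp_pos"])-GUI)
print("tcp in guide",np.round(l,1)); delta(gp(-60,-1,8.5),frame(GYAW+np.pi,0))
for n in["top","side"]:
    camera(n);print(n,[(np.round(x["rect"],1).tolist(),round(x["p"],2)) for x in look_for("long_block",n)[:2]])
E
python3 pr.py
```

```text
tcp in guide [-188.6   -0.5    9.4]
t 20.62 pos [486.1 156.    9.4] w 19.6 F [-0.2 -0.3 -1.5]
 shift mm (before turn) [-1.286e+02  1.000e-01  1.100e+00]  turn deg [ 0.05  0.07 -0.29]
top [([166.8, 210.2, 116.1, 100.7], 0.71), ([338.0, 229.7, 26.3, 10.3], 0.63)]
side []
```

send_rows([
  [-0.004,0,0,0,0,-0.25],
  [-0.006,0,0,0,0,0],
  [-0.006,0,0,0,0,0],
  [-0.006,0,0,0,0,0],
  [-0.006,0,0,0,0,0],
  [-0.006,0,0,0,0,0],
  [-0.006,0,0,0,0,0],
  [-0.006,0,0,0,0,0],
  [-0.004,0,0,0,0,0],
  [0,0,0,0,0,0],
])

```text
time: 21.65
tcp_pos: [476.8, 107.5, 9.4]
tcp_rot: [[0.189, 0.982, 0.001], [0.982, -0.189, -0.001], [-0.001, 0.001, -1.0]]
force: [-0.1, 0.7, -1.1]
width: 19.4
grip_force: 49.1
```

```bash
python3 pr.py
```

```text
tcp in guide [-139.1   -0.4    9.4]
t 21.65 pos [476.8 107.5   9.4] w 19.4 F [-0.1  0.7 -1.1]
 shift mm (before turn) [-79.1  -0.5   1. ]  turn deg [ 0.06  0.05 -0.02]
top [([359.0, 233.6, 24.8, 10.2], 0.69)]
side []
```

send_rows([
  [-0.004,-0.0005,0,0,0,0],
  [-0.005,0,0,0,0,0],
  [-0.005,0,0,0,0,0],
  [-0.005,0,0,0,0,0],
  [-0.005,0,0,0,0,0],
  [-0.005,0,0,0,0,0],
  [-0.005,0,0,0,0,0],
  [-0.005,0,0,0,0,0],
  [0,0,0,0,0,0],
])

```text
time: 22.6
tcp_pos: [468.9, 69.1, 9.4]
tcp_rot: [[0.189, 0.982, 0.001], [0.982, -0.189, -0.001], [-0.001, 0.001, -1.0]]
force: [0.7, 0.4, -0.4]
width: 19.1
grip_force: 49.1
```

send_rows([
  [-0.004,0,0,0,0,0],
  [-0.004,0,0,0,0,0],
  [-0.004,0,0,0,0,0],
  [-0.004,0,0,0,0,0],
  [-0.004,0,0,0,0,0],
  [-0.004,0,0,0,0,0],
  [-0.002,0,0,0,0,0],
  [0,0,0,0,0,0],
])

```text
time: 23.27
tcp_pos: [464.2, 44.3, 9.4]
tcp_rot: [[0.189, 0.982, 0.001], [0.982, -0.189, -0.001], [-0.001, 0.001, -1.0]]
force: [-0.7, -0.1, -0.0]
width: 19.5
grip_force: 49.1
```

```bash
python3 pr.py
```

```text
tcp in guide [-74.7  -0.9   9.4]
t 23.27 pos [464.2  44.3   9.4] w 19.5 F [-0.7 -0.1 -0. ]
 shift mm (before turn) [-14.7  -0.1   0.9]  turn deg [0.07 0.04 0.02]
top [([388.4, 237.7, 5.9, 6.6], 0.39), ([311.2, 224.7, 8.5, 17.0], 0.38)]
side [([296.5, 282.1, 14.4, 21.0], 0.72)]
```

Expect the stop in about 15 mm; going slowly and watching the force.

send_rows([
  [-0.003,0,0,0,0,0],
  [-0.003,0,0,0,0,0],
  [-0.002,0,0,0,0,0],
  [-0.001,0,0,0,0,0],
  [0,0,0,0,0,0],
])

```text
time: 23.88
tcp_pos: [462.5, 35.7, 9.4]
tcp_rot: [[0.188, 0.982, 0.001], [0.982, -0.188, -0.001], [-0.001, 0.001, -1.0]]
force: [0.8, 0.6, -0.7]
width: 19.8
grip_force: 49.1
```

send_rows([
  [-0.001,0,0,0,0,0],
  [-0.001,0,0,0,0,0],
  [-0.001,0,0,0,0,0],
  [0,0,0,0,0,0],
])

```text
time: 24.22
tcp_pos: [462.0, 33.0, 9.4]
tcp_rot: [[0.188, 0.982, 0.001], [0.982, -0.188, -0.001], [-0.001, 0.001, -1.0]]
force: [-0.6, 0.1, -0.4]
width: 19.5
grip_force: 49.1
```

send_rows([
  [-0.001,0,0,0,0,0],
  [-0.0005,0,0,0,0,0],
  [0,0,0,0,0,0],
])

```text
time: 24.47
tcp_pos: [461.7, 31.6, 9.4]
tcp_rot: [[0.188, 0.982, 0.001], [0.982, -0.188, -0.001], [-0.001, 0.001, -1.0]]
force: [0.0, -0.5, -1.8]
width: 19.1
grip_force: 49.1
```

send_rows([
  [-0.001,0,0,0,0,0],
  [0,0,0,0,0,0],
  [0,0,0,0,0,0],
])

```text
time: 24.72
tcp_pos: [461.5, 30.6, 9.4]
tcp_rot: [[0.188, 0.982, 0.001], [0.982, -0.188, -0.001], [-0.001, 0.001, -1.0]]
force: [0.4, 0.3, -0.6]
width: 19.7
grip_force: 49.1
```

send_rows([
  [-0.001,0,0,0,0,0],
  [0,0,0,0,0,0],
  [0,0,0,0,0,0],
])

```text
time: 24.97
tcp_pos: [461.4, 29.7, 9.4]
tcp_rot: [[0.188, 0.982, 0.001], [0.982, -0.188, -0.001], [-0.001, 0.001, -1.0]]
force: [0.2, 0.2, -0.5]
width: 19.3
grip_force: 49.1
```

```bash
python3 pr.py
```

```text
tcp in guide [-59.8  -0.8   9.4]
t 24.97 pos [461.4  29.7   9.4] w 19.3 F [ 0.2  0.2 -0.5]
 shift mm (before turn) [ 0.2 -0.2  0.9]  turn deg [0.07 0.03 0.07]
top [([404.1, 241.0, 5.5, 11.8], 0.44), ([360.0, 232.4, 113.7, 56.5], 0.36)]
side []
```

send_rows([
  [-0.001,0,0,0,0,0],
  [0,0,0,0,0,0],
  [0,0,0,0,0,0],
])

```text
time: 25.42
tcp_pos: [461.5, 29.4, 9.6]
tcp_rot: [[0.187, 0.982, 0.002], [0.982, -0.187, -0.0], [0.0, 0.002, -1.0]]
force: [1.1, 3.1, -0.2]
width: 19.6
grip_force: 49.3
```

send_rows([
  [-0.001,0,0,0,0,0],
  [0,0,0,0,0,0],
  [0,0,0,0,0,0],
])

```text
time: 25.67
tcp_pos: [461.6, 29.3, 9.7]
tcp_rot: [[0.187, 0.982, 0.002], [0.982, -0.187, 0.001], [0.001, 0.002, -1.0]]
force: [0.6, 5.6, 0.4]
width: 19.7
grip_force: 49.4
```

send_rows([
  [-0.001,0,0,0,0,0],
  [0,0,0,0,0,0],
  [0,0,0,0,0,0],
])

```text
time: 25.92
tcp_pos: [461.7, 29.3, 9.9]
tcp_rot: [[0.186, 0.982, 0.002], [0.982, -0.186, 0.002], [0.002, 0.002, -1.0]]
force: [1.1, 9.2, 0.6]
width: 19.7
grip_force: 49.6
```

send_rows([
  [0.004,0,0,0,0,0],
  [0.01,0,0,0,0,0],
  [0.018,0,0,0,0,0],
  [0.02,0,0,0,0,0],
  [0.02,0,0,0,0,0],
  [0.02,0,0,0,0,0],
  [0.02,0,0,0,0,0],
  [0.02,0,0,0,0,0],
  [0.02,0,0,0,0,0],
  [0.02,0,0,0,0,0],
])

```text
time: 26.75
tcp_pos: [492.9, 196.6, 9.0]
tcp_rot: [[0.188, 0.982, 0.001], [0.982, -0.188, -0.002], [-0.002, 0.001, -1.0]]
force: [0.1, -0.1, -0.3]
width: 19.4
grip_force: 49.1
```

send_rows([
  [0.02,0,0,0,0,0],
  [0,0,-0.01,0,0,0],
  [0,0,-0.02,0,0,0],
  [0,0.02,0,0,0,0],
  [0,0.02,0,0,0,0],
  [0,0.02,0,0,0,0],
  [0,0.02,0,0,0,0],
  [0,0,0,0,0,0],
  [0,0,0,0,0,0],
])

```text
time: 27.5
tcp_pos: [575.7, 199.1, 39.1]
tcp_rot: [[0.19, 0.982, 0.001], [0.982, -0.19, -0.002], [-0.002, 0.001, -1.0]]
force: [-0.5, 0.4, -1.4]
width: 19.3
grip_force: 49.3
```

```bash
python3 - <<'E'
from blk import *
delta(gp(-250,80,-5),frame(GYAW+np.pi,0))
rep("long_block",gp(90,-1,12),Ro.from_euler("Z",GYAW).as_matrix())
rep("push_stick")
k=K["top"]
# bright yellow block pixels between and beyond the straps: project to guide frame at z=30
hsv=cv2.cvtColor(k["pixels"],cv2.COLOR_RGB2HSV)
m=cut_out("long_block","top")
for x in (50,58,62,66,70,76,104,112,118):
    q=proj(k,gp(x,-1,30))[0]; print(x,k["pixels"][int(round(q[1])),int(round(q[0]))].tolist())
E
```

```text
t 27.5 pos [575.7 199.1  39.1] w 19.3 F [-0.5  0.4 -1.4]
 shift mm (before turn) [ 2.3  0.5 44.1]  turn deg [ 0.07  0.11 -0.03]
top long_block [] pred [[393.3, 238.2], [29.6, 13.3]]
side long_block [] pred [[314.4, 125.6], [12.0, 17.8]]
top push_stick [([293.6, 188.4, 26.1, 10.1], 0.47)] pred 
side push_stick [([254.4, 175.4, 33.9, 42.9], 0.64)] pred 
50 [183, 184, 188]
58 [186, 188, 192]
62 [187, 186, 188]
66 [187, 177, 122]
70 [188, 181, 123]
76 [188, 182, 125]
104 [186, 182, 181]
112 [189, 178, 120]
118 [122, 98, 60]
```

The block's yellow shows from guide x≈66 up to the stop at 118, so it is home. Setting the stick down.

send_rows([
  [0,0,0.012,0,0,0],
  [0,0,0.012,0,0,0],
  [0,0,0.009,0,0,0],
  [0,0,0.006,0,0,0],
  [0,0,0.003,0,0,0],
  [0,0,0,0,0,0],
  [0,0,0,0,0,0],
])

```text
time: 28.53
tcp_pos: [575.5, 200.2, -2.8]
tcp_rot: [[0.188, 0.982, 0.001], [0.982, -0.188, -0.001], [-0.001, 0.001, -1.0]]
force: [-0.4, -0.4, -1.0]
width: 19.7
grip_force: 49.3
```

send_rows([
  [0,0,0.001,0,0,0],
  [0,0,0,0,0,0],
  [0,0,0,0,0,0],
])

```text
time: 28.78
tcp_pos: [575.8, 200.5, -3.2]
tcp_rot: [[0.188, 0.982, 0.002], [0.982, -0.188, -0.0], [-0.0, 0.002, -1.0]]
force: [0.2, 0.2, -1.2]
width: 19.2
grip_force: 49.3
```

send_rows([
  [0,0,0.001,0,0,0],
  [0,0,0,0,0,0],
  [0,0,0,0,0,0],
])

```text
time: 29.03
tcp_pos: [575.4, 200.4, -4.5]
tcp_rot: [[0.188, 0.982, 0.001], [0.982, -0.188, -0.001], [-0.0, 0.001, -1.0]]
force: [-0.5, -0.4, -1.3]
width: 19.7
grip_force: 49.3
```

send_rows([
  [0,0,0.001,0,0,0],
  [0,0,0,0,0,0],
  [0,0,0,0,0,0],
])

```text
time: 29.28
tcp_pos: [575.4, 200.3, -5.7]
tcp_rot: [[0.188, 0.982, 0.001], [0.982, -0.188, -0.001], [-0.001, 0.001, -1.0]]
force: [0.1, -0.4, -0.9]
width: 19.3
grip_force: 49.3
```

send_rows([
  [0,0,0.001,0,0,0],
  [0,0,0,0,0,0],
  [0,0,0,0,0,0],
])

```text
time: 29.53
tcp_pos: [575.6, 200.4, -6.0]
tcp_rot: [[0.188, 0.982, 0.001], [0.982, -0.188, -0.0], [-0.0, 0.001, -1.0]]
force: [-1.0, 0.1, 5.8]
width: 19.9
grip_force: 50.1
```

Touched down; releasing and withdrawing straight up.

send_rows([
  [0,0,0,0,0,0],
  [0,0,0,0,0,0],
  [0,0,0,0,0,0],
  [0,0,0,0,0,0],
  [0,0,0,0,0,0],
  [0,0,-0.01,0,0,0],
  [0,0,-0.02,0,0,0],
  [0,0,-0.03,0,0,0],
  [0,0,-0.035,0,0,0],
  [0,0,-0.035,0,0,0],
], jaw=0.05)

```text
time: 30.37
tcp_pos: [574.9, 200.0, 125.1]
tcp_rot: [[0.188, 0.982, 0.0], [0.982, -0.188, -0.001], [-0.001, 0.001, -1.0]]
force: [1.4, 0.2, 0.1]
width: 49.9
grip_force: 0.0
```

send_rows([
  [0,0,-0.03,0,0,0],
  [0,0,0,0,0,0],
  [0,0,0,0,0,0],
])

```text
time: 30.62
tcp_pos: [576.6, 201.0, 156.2]
tcp_rot: [[0.188, 0.982, 0.005], [0.982, -0.188, 0.002], [0.003, 0.005, -1.0]]
force: [-0.0, 0.3, -1.6]
width: 50.2
grip_force: 0.0
```

```bash
python3 - <<'E'
from blk import *
delta(gp(-250,80,150),frame(GYAW+np.pi,0))
rep("push_stick")
M=Ro.from_euler("Z",GYAW).as_matrix();o=np.array([575.5,200.4,0])
P=np.array([o+M@np.array(l,float) for l in[(120,9,14),(120,-9,14),(120,9,0),(-28,22,0),(-28,-22,0),(28,22,8),(18,10,68),(-18,10,68),(-18,-10,68),(18,-10,68)]])
for n in K: q=proj(K[n],P);print(n,((q.min(0)+q.max(0))/2).round(1),(q.max(0)-q.min(0)).round(1))
k=K["top"]
for x in (62,66,76,112,116,119,122): 
    q=proj(k,gp(x,-1,30))[0]; print(x,k["pixels"][int(round(q[1])),int(round(q[0]))].tolist())
for n,b in[("bone_folder",(238,263)),("heel_lift",(187,272)),("cobblers_wax",(211,123)),("short_block",(150,233)),("stepped_block",(175,217))]: print(n,b,[np.round(x["rect"]).tolist() for x in look_for(n,"top")[:1]])
E
```

```text
t 30.62 pos [576.6 201.  156.2] w 50.2 F [-0.   0.3 -1.6]
 shift mm (before turn) [0.2 0.1 6.2]  turn deg [ 0.28 -0.15  0.07]
top push_stick [([296.3, 189.8, 10.6, 7.3], 0.47)] pred 
side push_stick [([253.3, 188.1, 29.8, 41.0], 0.61)] pred 
top [272.1 180.7] [64.5 22.7]
side [253.2 190. ] [30.6 45.3]
62 [186, 185, 187]
66 [186, 178, 120]
76 [186, 180, 122]
112 [188, 177, 120]
116 [187, 178, 119]
119 [123, 98, 61]
122 [132, 85, 46]
bone_folder (238, 263) [[216.0, 263.0, 16.0, 4.0]]
heel_lift (187, 272) [[186.0, 271.0, 25.0, 25.0]]
cobblers_wax (211, 123) [[177.0, 216.0, 17.0, 25.0]]
short_block (150, 233) [[147.0, 234.0, 10.0, 18.0]]
stepped_block (175, 217) [[175.0, 216.0, 20.0, 26.0]]
```

The stick stands where it was set, the block is home, and the other blocks and the bystanders I could see have not moved. Handing in.

```bash
python3 -c "
from bench import *
print(close_job())"
```

```text
the job is handed in; nothing more can be done
None
```

The job is handed in with no verdict shown: the long block is pushed home against the stop with the stick, the stick is released upright on the bench off the guide, and nothing else appears to have moved, though the arm hid the wax and part of the bone folder in the last check.

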